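Pull the broken breakfast board from its rack and hold it up, leaning, for a look

TASK

One of the four wooden breakfast boards standing in the rack has a corner broken off: draw that one out, carry it over the black hob and hold it there leaning about halfway between upright and flat, so that I can look at one of its faces, with all of it at least 10 cm above the hob. Finish while still holding it like that, still and carried by your gripper alone; leave the whole boards standing in the rack as they are and do not disturb the other things around.

Things in the scene. Friction and masses are not known exactly. Their poses are not given: they have to be found in the camera images.
- broken_board: The broken board: pale wood, 158 (x) x 12 thick (y) x 120 mm high (z), about 0.21 kg, on edge in the rack. Its upper corner at -x (robot's side) is gone, cut off slantwise 50 mm along each edge: the level top edge runs only from x = -29 to 79 mm. Origin: middle of the lower edge; y is normal to its faces. Pinch the top edge across the thickness.
- mid (a point): Centre of the broken board's outline (x 0, z 60 mm on the board).
- foot_near (a point): Lower corner of the broken board at its -x end (x -79, z 0 mm on the board).
- foot_far (a point): Lower corner of the broken board at its +x end (x 79, z 0 mm on the board).
- top_near (a point): Middle of the slanting break of the broken board (x -54, z 95 mm on the board).
- top_far (a point): Sound upper corner of the broken board (x 79, z 120 mm on the board).
- whole_board_1: A whole board of the same wood, 158 (x) x 12 (y) x 120 mm (z), all corners rounded, standing on edge in another slot of the rack. Origin: middle of the lower edge. It is to stay standing there.
- whole_board_2: A whole board of the same wood, 158 (x) x 12 (y) x 120 mm (z), all corners rounded, standing on edge in another slot of the rack. Origin: middle of the lower edge. It is to stay standing there.
- whole_board_3: A whole board of the same wood, 158 (x) x 12 (y) x 120 mm (z), all corners rounded, standing on edge in another slot of the rack. Origin: middle of the lower edge. It is to stay standing there.
- rack: Dark wooden rack, fixed, 108 (x) x 238 mm (y). Four slots at y = -99, -33, 33, 99 mm; board faces are square to its y. Rails carry the boards at z = 14 mm; 8 mm dowels on both sides of each board reach to z = 63 mm, leaving a 15 mm gap. The boards' tops stand at z = 134 mm, 54 mm free between neighbours. Origin: centre of its underside, on the worktop (z = -5 mm).
- hob: Black glass hob on the worktop, its top at z = 0, 5 mm above it, 510 (x) x 583 mm (y), fixed. Origin: its centre, 45 mm below the glass.
- mug: Small white cup, 59x83x55 mm, on the hob, right of the rack. Origin: centre of its underside. Not to be disturbed.
- tin: Round flat tin, diameter 86, 40 mm high, behind the rack. Origin: centre of its underside. Not to be disturbed.
- spice_jar: Spice jar, diameter 41, 105 mm high, behind the rack. Origin: centre of its underside. Not to be disturbed.
- lemon: Lemon, 71x53x51 mm, on the hob. Origin: its underside. Not to be disturbed.
- capsule_front: Coffee capsule, diameter 37, 28 mm high, at the front of the hob. Origin: centre of its underside. Not to be disturbed.
- capsule_right: Coffee capsule, diameter 37, 28 mm high, on the right of the hob. Origin: centre of its underside. Not to be disturbed.

How it is judged (in metres and radians):
At the end, for the whole second after the job is handed in: Fingers hold the broken board (>1 N), not rack, jar or other boards; corners over 0.09 m high; faces 30 to 60 degrees from level; centre above the hob; slower than 0.03 m/s and 0.3 rad/s. Whole boards: within 0.03 m of start, tilted under 0.2 rad (contact force between the fingers and broken_board above 1 N and height (world z) of each of foot_near, foot_far, top_near, top_far above 0.09 m and (angle between broken_board's own y axis and vertical between 0.5 and 1.07 rad or angle between broken_board's own y axis and vertical between 2.07 and 2.64 rad) and world x of mid between 0.4 and 0.92 m and world y of mid between -0.47 and 0.12 m and linear speed of broken_board below 0.03 m/s and angular speed of broken_board below 0.3 rad/s and contact force between broken_board and rack below 0.1 N and contact force between broken_board and spice_jar below 0.1 N and contact force between broken_board and whole_board_1 below 0.1 N and contact force between broken_board and whole_board_2 below 0.1 N and contact force between broken_board and whole_board_3 below 0.1 N and distance of each of whole_board_1, whole_board_2, whole_board_3 from where it was at the start of the episode below 0.03 m and angle between each of whole_board_1, whole_board_2, whole_board_3's own z axis and vertical below 0.2 rad); the arm keeps its last pose, push and grip.
It fails at once if a whole board is pulled out of the rack or shoved (moved more than 0.05 m) (distance of any of whole_board_1, whole_board_2, whole_board_3 from where it was at the start of the episode above 0.05 m).
It fails at once if another thing is disturbed (moved more than 0.03 m) (distance of any of mug, tin, spice_jar, lemon, capsule_front, capsule_right from where it was at the start of the episode above 0.03 m).
It also fails if it takes over 40 s, if anything falls off the work surface, if the arm or the gripper's body presses on something with over 40 N, if the wrist force passes 120 N, or if a joint passes its speed limit or range.

ROBOT

A 6-joint arm with a two-finger parallel gripper is mounted at the origin on a cart in front of the work surface, level with it; the furniture and walls round the work are solid. World frame = base frame: x ahead of the robot, y to its left, z up, the work surface at z = 0. Lengths are in m, angles in degrees, forces in N, time in s.
With the tool pointing down it reaches from about 0.35 to 0.875 m from the base axis. Payload 4.2 kg.
Tool frame: the origin (TCP) lies midway between the tips of the shut fingers; the grasp point (between the pads) lies 19 mm behind it; z points along the fingers, y is the line along which they close (so a half turn about z gives the same grasp; the last joint's range is limited). The gripper opens to 87 mm and grips with 3 to 60 N. Pads are 19 mm wide; open, the fingers measure 117 mm over their backs; the gripper's body (75 mm by 190 mm) begins 51 mm behind the grasp point.
Start: joints at [-53.251, 22.042, 0.453, 0, -68.411, -14.817], TCP at [0.233, -0.58, 0.189] pointing down, gripper open.
Joint ranges: [-179.83, 179.83], [-69.29, 118.12], [-61.27, 80.66], [-181.25, 117.63], [-171.15, -9.14], [-177.46, 177.46]. Speed limits (degrees/s): [159.86, 159.86, 180, 180, 180, 180].

INTERFACE

Orientations are given as a 3x3 rotation matrix whose columns are the frame's x, y, z axes.
In Python, from station import r gives the robot as it stands.
- The arm moves only by the shell command python3 steer.py 'ROWS'. ROWS is a JSON list of rows, 1 to 8 of them, each of 7 numbers: the opening from 0.0 (shut) to 1.0 (fully open), then dx, dy, dz in m, then a rotation vector rx, ry, rz in degrees; each row is the pose to reach, as a shift and turn from the pose commanded when the command began, along the tool's axes at that moment; what a row does not reach only later rows make up. A row lasts 1/10 s, in which the tool goes at most 0.05 m and 8.59 degrees, less where a joint would pass 70% of its speed; a pose out of reach is approached as far as the arm can. The fingers move at their own pace and stop on an object; the grip force is fixed at half the most. Time passes only in rows, so rows that do not move let the fingers close. It prints the time, the measured TCP pose, the force, the opening and the grip force at its end.
- r.sense(): the state, without advancing time (a new reading comes with each control period).
- r.capture(name): name is "scene" or "top"; returns a dict with "pixels" (400x640x3 uint8, red, green, blue), "z_map" (400x640 float32, m along the optical axis (not along the pixel's ray), 0 where there is no reading), "K" (3x3 intrinsics, pixels), "distortion" ([k1, k2, p1, p2, k3] as OpenCV has them; the pictures are not rectified), "world_from_camera" (4x4, takes a point from camera to world coordinates). Camera axes: x right, y up, looking along -z (the intrinsics and any distortion apply to the point x, -y, -z); pixel columns grow to the right and rows downward; lengths in m; the calibration is good to about 2 mm. A picture is of the moment at which its call begins.
- r.finish_job(): hands the job in; it is judged then, once.
The state is a dict: "time_s": time; "joints": joint angles; "joint_velocities": joint speeds; "effort": joint torques, N m; "tcp_pos": TCP position; "ee_rot": TCP orientation; "wrist_force": force on the tool from outside, world axes, zero at the start; "moment": the same for the moment, N m; "gripper_width": opening from 0.0 (shut) to 1.0 (fully open); "gripper_force": force on a finger pad.
Only numpy, scipy, OpenCV 4.12 (cv2) and the standard library are available. Lean on these libraries where they do the work, as an engineer would, in place of code of your own. Each camera call takes 0.05 s, during which the arm holds its last target. There are 200 camera calls.

## Working session

There is one attempt and no reset: what is moved stays moved. The work goes in short steps, Python scripts to look and compute and a shell command to move; the robot and the scene stay as the last step left them, time stands still between calls to the robot, and variables do not carry over. Pictures are saved under pics/ and viewed, at most 10 in all, crops included, and the job is handed in when it is done.

```bash
ls; mkdir -p pics; cat > h.py <<'E'
import numpy as np, cv2
from station import r
def snap(n):
    d=r.capture(n); cv2.imwrite(f'pics/{n}_{r.sense()["time_s"]:.2f}.png',d['pixels'][:,:,::-1]); np.savez(f'{n}.npz',**d); return d
def cloud(d):
    h,w=d['z_map'].shape; u,v=np.meshgrid(np.arange(w),np.arange(h))
    p=cv2.undistortPoints(np.stack([u,v],-1).reshape(-1,1,2).astype(np.float64),np.array(d['K']),np.array(d['distortion'])).reshape(h,w,2)
    z=d['z_map']; P=np.stack([p[...,0]*z,-p[...,1]*z,-z],-1); T=np.array(d['world_from_camera'])
    W=P@T[:3,:3].T+T[:3,3]; W[z==0]=np.nan; return W
E
python3 -c "
from h import *
for n in('scene','top'): snap(n)
s=r.sense();print(s)
";ls pics
```

```text
pics
station.py
steer.py
{'time_s': 0.1, 'joints': array([-5.32484314e+01,  2.20865659e+01,  3.86292837e-01, -2.30883887e-02,
       -6.84123940e+01, -1.48174869e+01]), 'joint_velocities': array([ 0.10785529, -0.10333348,  0.1895906 ,  0.24499738, -0.071776  ,
       -0.06325347]), 'effort': array([-2.43353279e-04, -3.91690814e+01,  1.87933445e+01,  4.23194736e+00,
        1.34401731e-02, -7.62515538e-05]), 'tcp_pos': array([ 0.2332393 , -0.57918399,  0.18826364]), 'ee_rot': array([[-9.27669669e-01, -3.73400880e-01, -8.76352253e-04],
       [-3.73401881e-01,  9.27667934e-01,  1.79974108e-03],
       [ 1.40938982e-04,  1.99679679e-03, -9.99997996e-01]]), 'wrist_force': array([0.41679758, 0.41182696, 0.08514995]), 'moment': array([ 0.0740763 ,  0.03775432, -0.0157591 ]), 'gripper_force': 0.0, 'gripper_width': 0.9983656390146672}
scene_0.05.png
top_0.10.png
```

View pics/scene_0.05.png

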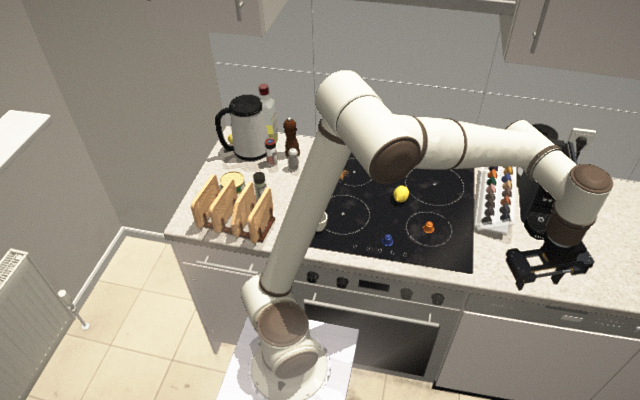

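View pics/top_0.10.png

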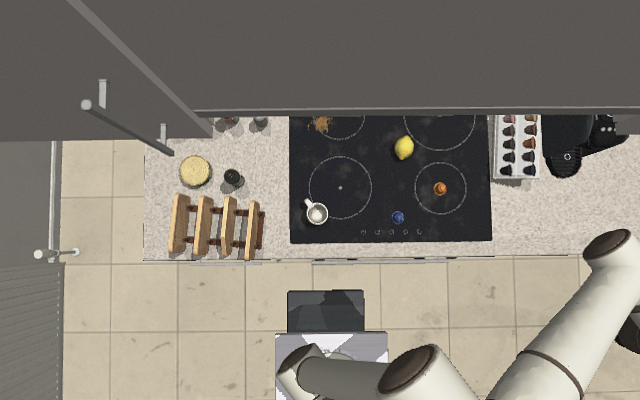

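The scene view shows the rack at about (195–272, 175–238). The top view shows the four boards at about (170–262, 192–260), with the mug at (316,212), tin at (195,170) and jar at (233,177). Next I'll enlarge the rack and measure heights.

```bash
python3 -c "
from h import *
d=dict(np.load('top.npz'));s=dict(np.load('scene.npz'))
a=cv2.resize(d['pixels'][180:265,160:275],None,fx=5,fy=5,interpolation=2)[:,:,::-1]
b=cv2.resize(s['pixels'][165:245,180:290],None,fx=5,fy=5,interpolation=2)[:,:,::-1]
cv2.imwrite('pics/a.png',a);cv2.imwrite('pics/b.png',b)
W=cloud(d);S=cloud(s)
for n,C in(('top',W),('scene',S)):
  m=(C[...,2]>.117)&(C[...,2]<.145)&(C[...,0]>.2)&(C[...,0]<.75)&(C[...,1]>.1)&(C[...,1]<.7)
  k,l,st,c=cv2.connectedComponentsWithStats(m.astype(np.uint8))
  for i in range(1,k):
    if st[i,4]>15:
      q=C[l==i]; print(n,st[i],q.min(0).round(3),q.max(0).round(3),q.mean(0).round(3), cv2.minAreaRect((q[:,:2]*1000).astype(np.float32)))
"
```

```text
top [168 193  12  60 331] [0.388 0.393 0.117] [0.541 0.418 0.134] [0.468 0.406 0.126] ((464.9818115234375, 407.4769287109375), (13.9329833984375, 153.7427978515625), 83.70587158203125)
top [193 195  12  60 329] [0.382 0.328 0.117] [0.535 0.355 0.134] [0.458 0.341 0.127] ((458.65802001953125, 341.51336669921875), (13.671002388000488, 154.36782836914062), 83.8127670288086)
top [220 195  10  46 239] [0.418 0.262 0.117] [0.534 0.285 0.134] [0.475 0.273 0.127] ((475.7249755859375, 273.2913513183594), (13.000747680664062, 117.35967254638672), 84.04220581054688)
top [244 200  11  61 313] [0.365 0.196 0.117] [0.52  0.224 0.134] [0.442 0.21  0.127] ((443.1360168457031, 210.17111206054688), (13.510669708251953, 156.4906768798828), 83.730224609375)
scene [190 174  27  34 202] [0.383 0.395 0.117] [0.537 0.425 0.138] [0.456 0.409 0.127] ((460.3812255859375, 409.66058349609375), (18.639453887939453, 154.04220581054688), 84.87742614746094)
scene [209 179  25  34 183] [0.377 0.333 0.117] [0.529 0.359 0.137] [0.445 0.344 0.127] ((453.1871337890625, 343.5936584472656), (17.37338638305664, 153.58517456054688), 84.26276397705078)
scene [234 182  19  27 147] [0.411 0.266 0.117] [0.529 0.29  0.135] [0.465 0.277 0.126] ((469.9505920410156, 277.8002014160156), (16.867036819458008, 119.21234130859375), 84.18231964111328)
scene [247 188  23  35 196] [0.362 0.202 0.117] [0.511 0.228 0.135] [0.432 0.214 0.127] ((436.67340087890625, 214.21725463867188), (15.267720222473145, 149.6586456298828), 83.85469055175781)
```

View pics/a.png

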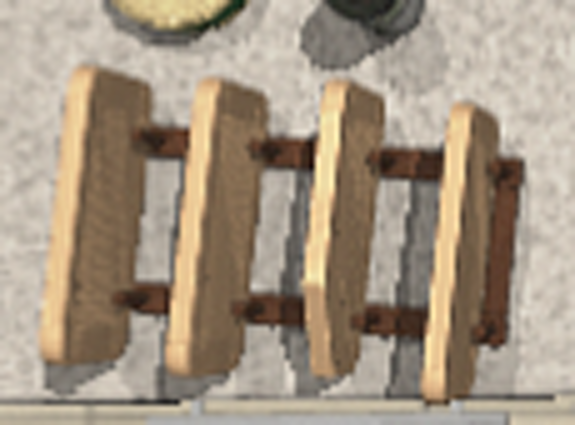

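View pics/b.png

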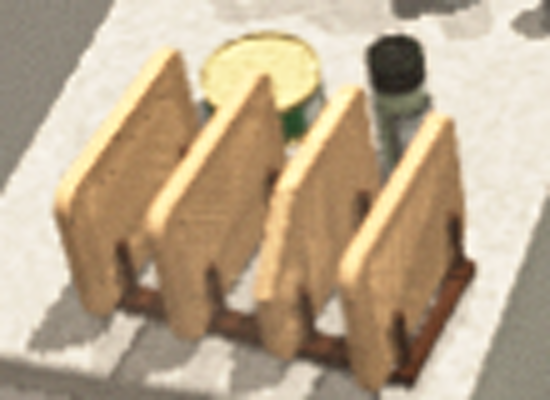

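The broken board is third from the left. In crop a its slant runs from (315,285) to (330,370), and its measured level edge is only about 117 mm long. The rack is yawed about -6.3°. Averaging both cameras and the neighbouring boards puts the board's origin near (0.448, 0.277), with the top at 0.129. I'll grasp at about x=+8 mm on the board, half open so the fingers clear the neighbours.

```bash
cat >> h.py <<'E'
from scipy.spatial.transform import Rotation as Ro
def down(yaw,tilt=0):  # yaw = heading (deg) of tool y; tilt about tool x
    c,s=np.cos(np.radians(yaw)),np.sin(np.radians(yaw)); y=np.array([c,s,0]); z=np.array([0,0,-1.])
    return np.c_[np.cross(y,z),y,z]@Ro.from_rotvec([tilt,0,0],degrees=True).as_matrix()
def go(pos,R):
    s=r.sense(); E=np.array(s['ee_rot']); d=E.T@(np.array(pos)-s['tcp_pos'])
    rv=Ro.from_matrix(E.T@R).as_rotvec(degrees=True)
    print(d.round(4),rv.round(2),'rows',np.linalg.norm(d)/.05,np.linalg.norm(rv)/8.59)
E
python3 -c "
from h import *
go((.45,-.25,.33),down(83.7))"
```

```text
[-0.324   0.2247 -0.1413] [ 0.11 -0.04 28.23] rows 8.377028047452757 3.285889894978004
```

```bash
python3 steer.py '[[0.5,0,0,-0.05,0,0,0],[0.5,0,0,-0.10,0,0,0],[0.5,-0.32,0.22,-0.14,0,0,28.2],[0.5,-0.32,0.22,-0.14,0,0,28.2],[0.5,-0.32,0.22,-0.14,0,0,28.2],[0.5,-0.32,0.22,-0.14,0,0,28.2],[0.5,-0.32,0.22,-0.14,0,0,28.2],[0.5,-0.32,0.22,-0.14,0,0,28.2]]'; python3 -c "
from h import *
go((.456,.276,.26),down(83.7))"
```

```text
time_s: 0.9
tcp_pos: [0.3937, -0.3373, 0.3189]
ee_rot: [[-0.994, 0.109, -0.0], [0.109, 0.994, 0.0], [0.0, 0.0, -1.0]]
wrist_force: [0.8, -0.0, 0.2]
gripper_width: 0.507
gripper_force: 0.0
[0.0052 0.6164 0.0592] [ 0.02 -0.02  0.02] rows 12.384819026918604 0.004127902532216908
```

```bash
python3 steer.py '[[0.5,-0.03,0.30,0,0,0,0],[0.5,-0.03,0.30,0,0,0,0],[0.5,-0.03,0.30,0,0,0,0],[0.5,-0.03,0.30,0,0,0,0],[0.5,-0.03,0.30,0,0,0,0],[0.5,-0.03,0.30,0,0,0,0],[0.5,-0.03,0.30,0,0,0,0]]';python3 -c "
from h import *
go((.456,.276,.26),down(83.7))"
```

```text
time_s: 1.6
tcp_pos: [0.4563, -0.0397, 0.3184]
ee_rot: [[-0.995, 0.102, -0.001], [0.102, 0.995, 0.001], [0.001, 0.001, -1.0]]
wrist_force: [0.2, -0.5, 0.6]
gripper_width: 0.504
gripper_force: 0.0
[0.0325 0.314  0.0587] [ 0.05 -0.04  0.45] rows 6.421968600970219 0.05233760544588542
```

```bash
python3 steer.py '[[0.5,0.033,0.314,0.058,0,0,0],[0.5,0.033,0.314,0.058,0,0,0],[0.5,0.033,0.314,0.058,0,0,0],[0.5,0.033,0.314,0.058,0,0,0],[0.5,0.033,0.314,0.058,0,0,0],[0.5,0.033,0.314,0.058,0,0,0],[0.5,0.033,0.314,0.058,0,0,0],[0.5,0.033,0.314,0.058,0,0,0]]';python3 -c "
from h import *
for n in('scene','top'): snap(n)
go((.456,.276,.085),down(83.7))"; ls pics
```

```text
time_s: 2.4
tcp_pos: [0.4568, 0.2729, 0.2592]
ee_rot: [[-0.994, 0.107, -0.002], [0.107, 0.994, -0.002], [0.002, -0.003, -1.0]]
wrist_force: [-0.4, -1.2, -0.4]
gripper_width: 0.503
gripper_force: 0.0
[0.0017 0.0054 0.1757] [-0.07 -0.04  0.03] rows 3.516735978130802 0.009818078242055963
a.png
b.png
scene_0.05.png
scene_2.45.png
top_0.10.png
top_2.50.png
```

```bash
python3 steer.py '[[0.5,0,0.005,0.03,0,0,0],[0.5,0,0.005,0.06,0,0,0],[0.5,0,0.005,0.09,0,0,0],[0.5,0,0.005,0.12,0,0,0],[0.5,0,0.005,0.14,0,0,0],[0.5,0,0.005,0.16,0,0,0],[0.5,0,0.005,0.175,0,0,0],[0.5,0,0.005,0.175,0,0,0]]'; python3 -c "
from h import *
a=snap('scene')['pixels'][130:260,170:330]
cv2.imwrite('pics/c.png',cv2.resize(a,None,fx=4,fy=4,interpolation=2)[:,:,::-1])"
```

```text
time_s: 3.3
tcp_pos: [0.4571, 0.2736, 0.0848]
ee_rot: [[-0.994, 0.112, -0.003], [0.112, 0.994, -0.003], [0.003, -0.003, -1.0]]
wrist_force: [0.2, -1.2, -0.2]
gripper_width: 0.504
gripper_force: 0.0
```

View pics/c.png

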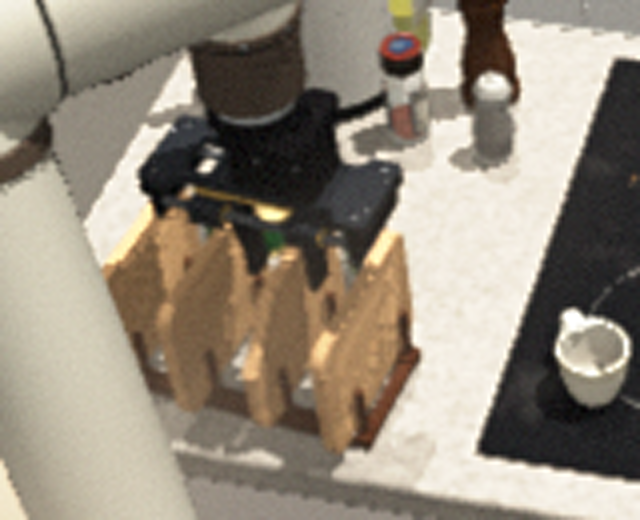

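The fingers, at (258,260) and (318,270), straddle the broken board at (290,260) and clear its neighbours. Closing now.

```bash
python3 steer.py '[[0,0,0,0,0,0,0],[0,0,0,0,0,0,0],[0,0,0,0,0,0,0],[0,0,0,0,0,0,0],[0,0,0,0,0,0,0],[0,0,0,0,0,0,0],[0,0,0,0,0,0,0],[0,0,0,0,0,0,0]]'
```

```text
time_s: 4.15
tcp_pos: [0.4579, 0.2766, 0.0863]
ee_rot: [[-0.994, 0.109, 0.0], [0.109, 0.994, 0.0], [-0.0, 0.0, -1.0]]
wrist_force: [-0.9, -0.5, 2.2]
gripper_width: 0.133
gripper_force: 30.0
```

The opening is 11.6 mm, matching the 12 mm board, with 30 N of grip. Lifting straight up.

```bash
python3 steer.py '[[0,0,0,-0.01,0,0,0],[0,0,0,-0.03,0,0,0],[0,0,0,-0.05,0,0,0],[0,0,0,-0.075,0,0,0],[0,0,0,-0.1,0,0,0],[0,0,0,-0.13,0,0,0],[0,0,0,-0.16,0,0,0],[0,0,0,-0.19,0,0,0]]'; python3 steer.py '[[0,0,0,-0.03,0,0,0],[0,0,0,-0.04,0,0,0],[0,0,0,-0.04,0,0,0]]'
python3 -c "
from h import *
a=snap('scene')['pixels'][70:260,150:390]
cv2.imwrite('pics/d.png',cv2.resize(a,None,fx=3,fy=3,interpolation=2)[:,:,::-1])
go((.55,-.1,.32),down(83.7))"
```

```text
time_s: 4.95
tcp_pos: [0.4572, 0.276, 0.2771]
ee_rot: [[-0.994, 0.109, -0.001], [0.109, 0.994, -0.0], [0.001, -0.0, -1.0]]
wrist_force: [0.2, 0.5, -1.9]
gripper_width: 0.131
gripper_force: 30.0
time_s: 5.25
tcp_pos: [0.458, 0.2767, 0.317]
ee_rot: [[-0.994, 0.109, 0.001], [0.109, 0.994, 0.002], [-0.001, 0.002, -1.0]]
wrist_force: [-0.4, -0.4, -1.2]
gripper_width: 0.132
gripper_force: 30.0
[-0.1334 -0.3639 -0.005 ] [-0.   -0.08  0.02] rows 7.752285875870935 0.009714187104312273
```

View pics/d.png

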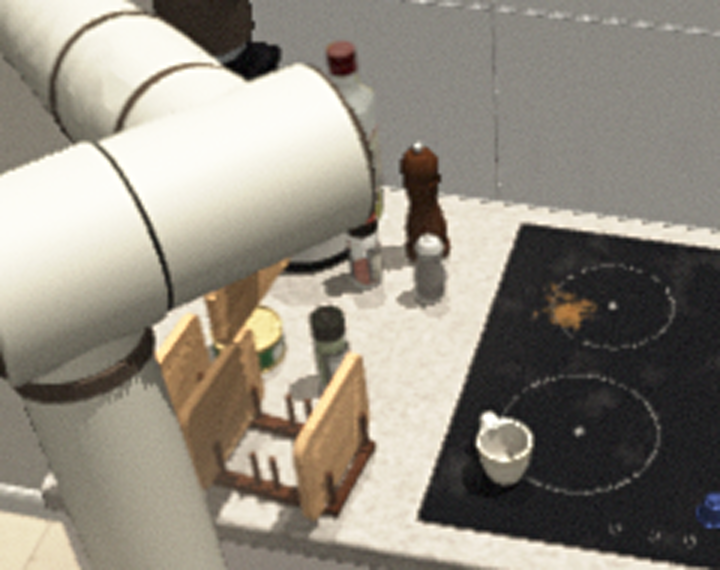

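The broken board is out: its slot is empty, it hangs at about (245,290), and the three whole boards still stand. Carrying it over the hob.

```bash
python3 steer.py '[[0,-0.02,-0.03,-0.01,0,0,0],[0,-0.13,-0.36,-0.02,0,0,0],[0,-0.13,-0.36,-0.02,0,0,0],[0,-0.13,-0.36,-0.02,0,0,0],[0,-0.13,-0.36,-0.02,0,0,0],[0,-0.13,-0.36,-0.02,0,0,0],[0,-0.13,-0.36,-0.02,0,0,0],[0,-0.13,-0.36,-0.02,0,0,0]]';python3 -c "
from h import *
for y in(165,-15):
  for t in (45,-45): R=down(y,t);print(y,t,R[:,2].round(2)); go((.6,-.15,.3),R)
print(r.sense()['joints'])"
```

```text
time_s: 6.1
tcp_pos: [0.5465, -0.0973, 0.333]
ee_rot: [[-0.994, 0.109, -0.005], [0.109, 0.994, 0.001], [0.005, 0.0, -1.0]]
wrist_force: [-1.7, 0.9, -0.3]
gripper_width: 0.134
gripper_force: 30.0
165 45 [ 0.68 -0.18 -0.71]
[-0.0591 -0.0466  0.0327] [ 37.28 -32.03 -76.69] rows 1.6405926986383372 10.603776349105663
165 -45 [-0.68  0.18 -0.71]
[-0.0591 -0.0466  0.0327] [-36.82  31.56 -76.83] rows 1.6405926986383372 10.576732062820366
-15 45 [-0.68  0.18 -0.71]
[-0.0591 -0.0466  0.0327] [32.83 38.3  93.13] rows 1.6405926986383372 12.329960126452248
-15 -45 [ 0.68 -0.18 -0.71]
[-0.0591 -0.0466  0.0327] [-33.33 -38.79  92.99] rows 1.6405926986383372 12.354518853023723
[ 6.58105789e+00  1.16149229e+01  6.04595449e+00 -8.92426596e-02
 -8.47267026e+01 -1.02844803e+02]
```

```bash
python3 steer.py '[[0,-0.02,-0.03,0,0,0,-64],[0,-0.04,-0.05,0,0,0,-64],[0,-0.04,-0.05,0,0,0,-64],[0,-0.04,-0.05,0,0,0,-64],[0,-0.04,-0.05,0,0,0,-64],[0,-0.04,-0.05,0,0,0,-64],[0,-0.04,-0.05,0,0,0,-64],[0,-0.04,-0.05,0,0,0,-64]]';python3 -c "
from h import *
R=down(178,45); go((.6,-.15,.3),R)
print(r.sense()['joints'])"
```

```text
time_s: 6.9
tcp_pos: [0.5803, -0.1491, 0.3305]
ee_rot: [[-0.531, -0.847, -0.01], [-0.847, 0.531, 0.003], [0.003, 0.01, -1.0]]
wrist_force: [0.2, -0.4, -2.2]
gripper_width: 0.133
gripper_force: 30.0
[-0.0098 -0.0174  0.0303] [ 44.53 -11.83 -28.52] rows 0.7266726956180029 6.30758712919011
[  0.95841015  16.50190643  12.21837512  -0.1633547  -86.2739516
 -33.02606559]
```

```bash
python3 steer.py '[[0,0,-0.01,0.02,44.5,-11.8,-28.5],[0,0,-0.01,0.02,44.5,-11.8,-28.5],[0,0,-0.01,0.02,44.5,-11.8,-28.5],[0,0,-0.01,0.02,44.5,-11.8,-28.5],[0,0,-0.01,0.02,44.5,-11.8,-28.5],[0,0,-0.01,0.02,44.5,-11.8,-28.5],[0,0,-0.01,0.02,44.5,-11.8,-28.5],[0,0,-0.01,0.02,44.5,-11.8,-28.5]]'; python3 steer.py '[[0,0,0,0,0,0,0],[0,0,0,0,0,0,0],[0,0,0,0,0,0,0],[0,0,0,0,0,0,0],[0,0,0,0,0,0,0]]'
python3 -c "
from h import *
s=snap('scene');d=snap('top')
cv2.imwrite('pics/e.png',np.hstack([cv2.resize(s['pixels'][60:260,180:400],None,fx=1.8,fy=1.8)[:,:,::-1],cv2.resize(d['pixels'][100:300,180:400],None,fx=1.8,fy=1.8)[:,:,::-1]]))
for C in(cloud(s),cloud(d)):
  m=(C[...,2]>.09)&(C[...,2]<.13)&(C[...,0]>.2)&(C[...,0]<.75)&(C[...,1]>.1)&(C[...,1]<.5)
  k,l,st,c=cv2.connectedComponentsWithStats(m.astype(np.uint8))
  for i in range(1,k):
    if st[i,4]>30: print(C[l==i].mean(0).round(3),C[l==i].max(0).round(3))
"
```

```text
time_s: 7.7
tcp_pos: [0.5867, -0.1555, 0.3108]
ee_rot: [[-0.04, -0.706, 0.707], [-0.999, 0.027, -0.03], [0.002, -0.708, -0.707]]
wrist_force: [-0.1, 0.3, -1.6]
gripper_width: 0.132
gripper_force: 30.0
time_s: 8.2
tcp_pos: [0.5908, -0.1549, 0.316]
ee_rot: [[-0.039, -0.7, 0.713], [-0.999, 0.025, -0.029], [0.002, -0.713, -0.701]]
wrist_force: [0.1, -0.0, -1.9]
gripper_width: 0.132
gripper_force: 30.0
[0.385 0.217 0.11 ] [0.434 0.229 0.13 ]
[0.588 0.261 0.099] [0.608 0.281 0.107]
[0.466 0.404 0.117] [0.543 0.419 0.13 ]
[0.458 0.339 0.118] [0.536 0.355 0.13 ]
[0.44  0.208 0.12 ] [0.521 0.224 0.13 ]
```

View pics/e.png

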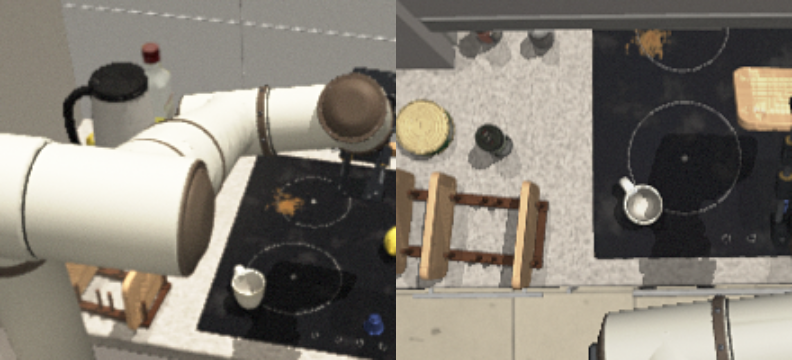

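The board leans over the hob, visible at (735–790, 65–130) in the right half. The whole boards and other things are unmoved. I'll check its tilt and lowest height, then hand in.

```bash
python3 -c "
from h import *
d=dict(np.load('top.npz'));C=cloud(d)
p=d['pixels'].astype(int);m=(C[...,2]>.15)&(C[...,2]<.4)&(C[...,0]>.5)&(abs(C[...,1]+.15)<.12)&(p[...,0]-p[...,2]>35)&(p[...,0]>120)
Q=C[m];n=np.linalg.svd(Q-Q.mean(0),full_matrices=False)[2][2];s=r.sense()
print(len(Q),Q.min(0),Q.max(0),'normal tilt',np.degrees(np.arccos(abs(n[2]))),s['gripper_force'],abs(s['joint_velocities']).max())"
```

```text
1589 [ 0.55787511 -0.23872728  0.26392654] [ 0.65060319 -0.07837852  0.3524332 ] normal tilt 43.70868707083257 30.00677078962326 0.22510627685479767
```

Tilt 44°, lowest visible point 0.26 m, centred near (0.62, -0.16), still and gripped at 30 N.

```bash
python3 -c "
from station import r
print(r.finish_job())"
```

```text
the job is handed in; nothing more can be done
None
```

I drew out the broken board and handed the job in with the gripper holding it still over the hob, leaning about 44° with its lowest visible point about 0.26 m up; the whole boards still stand in the rack, nothing else looked disturbed, and the hand-in returned no verdict.

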